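# Unplug the charged battery pack

### The job

Pull the orange-capped battery pack straight up out of the charging dock, past the spring catch that holds it, and stand it upright in the white tray, setting it down on the tray floor before you let go. Leave the blue-capped and green-capped packs plugged in.

Things in the scene. Friction and masses are not known exactly. Their poses are not given: they have to be found in the camera images.
- pack_orange: Pack to unplug: upright block 44 (x) x 34 (y) x 95 (z) mm, 0.18 kg, light grey, orange cap over its top 35 mm; grip the cap across x or y. Origin: centre of its underside, z up. It stands 32 mm deep in a bay of the dock (underside 10, top 105 mm above the table), held by a sprung detent roller at its +x side: straight up takes 8 to 16 N for about the first 10 mm, then light rubbing.
- pack_blue: Pack like the orange one in size, shape and origin, with a blue cap, to be left in its bay. The dock is a fixed grey block, 74 (x) x 270 (y) x 42 mm high, on the table; its three bays stand in a row along y, 90 mm apart, with 1 mm play around a pack, and the packs (56 mm gaps) are in any order.
- pack_green: Pack like the orange one in size, shape and origin, with a green cap, in another bay of the same dock; to be left in its bay.
- tray: White fixed open tray, 160 (x) x 130 (y) mm outside, rim 16 mm above the table, walls 5 mm thick, grey floor 5 mm above the table. Origin at the centre of its underside, on the table; nothing else is in it.
There are look-alikes about, which are no part of the job. Leave any pink look-alike of the pack_orange alone. Several things have the shape of the tray; the one meant has the colours described above.

How it is judged:
By the outcome, as a careful person would: the job done as asked, in the order asked, and still so for the second after the job is handed in, with the robot touching nothing.
It also fails if it takes over 35 s, if anything falls off the work surface, if the arm or the gripper's body presses on something with over 40 N, if the wrist force passes 120 N, or if a joint passes its speed limit or range.

### The arm

A 6-joint arm with a two-finger parallel gripper is mounted at the origin on the work surface. World frame = base frame: x ahead of the robot, y to its left, z up, the work surface at z = 0. Lengths are in m, angles in rad, forces in N, time in s.
With the tool pointing down it reaches from about 0.225 to 0.875 m from the base axis. Payload 3.4 kg.
Tool frame: the origin (TCP) lies at the very end of the fingers, on their centre line; the grasp point (between the pads) lies 19 mm behind it; z points along the fingers, y is the line along which they close (so a half turn about z gives the same grasp; the last joint's range is limited). The gripper opens to 85 mm and grips with 20 to 120 N. Pads are 22 mm wide; open, the fingers measure 114 mm over their backs; the gripper's body (76 mm by 85 mm) begins 54 mm behind the grasp point. The pads swing forward as they close: fully open they stand 13 mm farther back than shut.
Start: joints at [-1.413, 0.276, 1.505, -0, 1.361, -0.121], TCP at [0.158, -0.553, 0.231] pointing down, gripper open.
Joint ranges: [-2.89, 2.89], [-0.75, 2.08], [0.22, 2.7], [-1.18, 4.32], [0.11, 2.71], [-2.7, 2.7]. Speed limits (rad/s): [2.57, 2.57, 3.14, 3.14, 3.14, 3.14].

### API

Orientations are given as a unit quaternion [w, x, y, z].
In Python, from rig import manip, eyes gives the robot as it stands.
- The arm moves only by the tool servo_tool, never from a script. Its argument "series" is text: rows parted by semicolons, each of 7 numbers parted by spaces: the shift along the tool's x, y, z in m, then the turn, a rotation vector about the tool's x, y, z in degrees, then the closure, from 0 (fully open) to 1 (shut). In form: dx dy dz ax ay az fingers; .... A call has 1 to 5 rows; each row is the pose to reach, as a shift and turn from the pose commanded when the call began, along the tool's axes at that moment; what a row does not reach only later rows make up. A row lasts 1/10 s, in which the tool goes at most 50 mm and 8.59 degrees, less where a joint would pass 70% of its speed; a pose out of reach is approached as far as the arm can. A call with a gripper value outside its range is refused whole. The fingers move at their own pace and stop on an object; "squeeze" is the grip in N (left out, the last holds). Time passes only in rows, so rows that repeat a pose let the fingers close. It gives the time, the measured TCP pose, the force, the opening and the grip force at its end, in the units of the state.
- manip.get_state(): the state, without advancing time (a new reading comes with each control period).
- eyes.get_image(name): name is "scene" or "top" or "wrist"; returns the picture (420x560x3 uint8, red, green, blue); there is no depth.
- eyes.camera_info(name): a dict with "fx", "fy", "cx", "cy" (pixels), "dist" ([k1, k2, p1, p2, k3] as OpenCV has them; the pictures are not rectified), "eye" and "orientation" of the camera in the world. Camera axes: x right, y down, z forward; pixel columns grow to the right and rows downward; lengths in m; the calibration is good to about 2 mm. A picture is of the moment at which its call begins: read the wrist's pose just before it. camera_info takes no time and is no camera call; for the wrist camera it gives the pose at the moment of the call.
- manip.sign_off(): hands the job in; it is judged then, once.
The state is a dict: "clock": time; "qpos": joint angles; "qd": joint speeds; "effort": joint torques, N m; "position": TCP position; "ee_rot": TCP orientation; "contact_force": force on the tool from outside, world axes, zero at the start; "moment": the same for the moment, N m; "width": finger opening in m; "gripper_force": force on a finger pad.
Only numpy, scipy, OpenCV 4.12 (cv2) and the standard library are available. Lean on these libraries where they do the work, as an engineer would, in place of code of your own. Each camera call takes 0.05 s, during which the arm holds its last target. There are 200 camera calls.

## Working session

There is one attempt and no reset: what is moved stays moved. The work goes in short steps, Python scripts to look and compute and a tool call to move; the robot and the scene stay as the last step left them, time stands still between calls to the robot, and variables do not carry over. Pictures are saved under pics/ and viewed, at most 10 in all, crops included, and the job is handed in when it is done.

Besides the shell and the picture viewer there is one more tool, called after "Call:" in YAML: its name, and indented under it one key for each argument. servo_tool: Moves the arm, as the interface text tells. Its arguments: {"type":"object","properties":{"series":{"type":"string"},"squeeze":{"type":"number"}},"required":["series"]}

```bash
mkdir -p pics; cat > h.py <<'E'
import numpy as np, cv2
from scipy.spatial.transform import Rotation as R
from rig import manip, eyes
def rot(q): return R.from_quat([q[1],q[2],q[3],q[0]]).as_matrix()
def ray(ci,uv):
    K=np.array([[ci['fx'],0,ci['cx']],[0,ci['fy'],ci['cy']],[0,0,1]])
    p=cv2.undistortPoints(np.array(uv,float).reshape(-1,1,2),K,np.array(ci['dist'],float)).reshape(-1,2)
    return np.array(ci['eye']), np.c_[p,np.ones(len(p))]@rot(ci['orientation']).T
def plane(ci,uv,z):
    e,d=ray(ci,uv); return e+d*((z-e[2])/d[:,2:])
E
python3 - <<'E'
from h import *
a=[]
for n in('scene','top'):
    im=eyes.get_image(n); np.save(f'pics/{n}.npy',im); cv2.imwrite(f'pics/{n}1.png',im[:,:,::-1]); print(n,eyes.camera_info(n))
s=manip.get_state(); print(s)
E
```

```text
scene {'fx': 529.8265074254393, 'fy': 529.8265074254393, 'cx': 291.65136892407935, 'cy': 199.5528129344213, 'dist': array([-0.05603066,  0.        ,  0.        ,  0.        ,  0.        ]), 'eye': array([ 0.87306361, -0.61853331,  0.98399449]), 'orientation': array([-0.31054665,  0.90983803,  0.25869505, -0.09398086])}
top {'fx': 390.10525958155165, 'fy': 390.10525958155165, 'cx': 277.4516518157502, 'cy': 207.68684322524405, 'dist': array([-0.06151401,  0.        ,  0.        ,  0.        ,  0.        ]), 'eye': array([0.38982985, 0.016225  , 0.7383404 ]), 'orientation': array([ 0.04589145, -0.70455825,  0.70612642, -0.05363879])}
{'clock': 0.1, 'qpos': array([-1.41300815e+00,  2.76535608e-01,  1.50603102e+00, -2.49403020e-05,
        1.36071811e+00, -1.20974360e-01]), 'qd': array([ 0.00055002, -0.00230429, -0.00200855,  0.00105856, -0.00238535,
        0.00064055]), 'effort': array([ 9.47734807e-04, -4.17699838e+01, -2.46405333e+01, -1.54187142e-04,
        5.78054940e-03,  9.55122232e-06]), 'position': array([ 0.15814337, -0.55231555,  0.23051427]), 'ee_rot': array([-8.45673155e-04,  9.90301429e-01,  1.38932947e-01, -2.77638393e-05]), 'contact_force': array([ 0.58243321,  0.61332225, -0.00180829]), 'moment': array([ 0.00048369,  0.0325283 , -0.03070641]), 'gripper_force': 0.0, 'width': 0.08542987125334567}
```

View pics/top1.png

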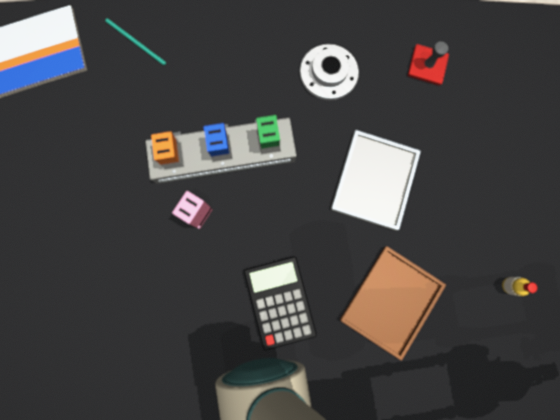

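View pics/scene1.png

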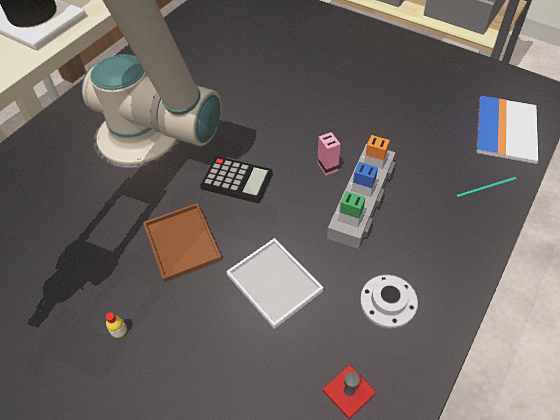

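The top view shows the white tray at (377,180) and the brown look-alike tray at (394,302). The cap candidates are orange (164,147), blue (216,138), green (268,131) and a loose pink look-alike at (191,208). I choose the orange cap at (164,147), which is in the end bay. It also shows in the scene view at (377,147).

```bash
python3 - <<'E'
from h import *
T=np.load('pics/top.npy');S=np.load('pics/scene.npy')
ct,cs=eyes.camera_info('top'),eyes.camera_info('scene')
hue={'orange':(8,20),'blue':(105,120),'green':(50,75)}
for nm,im,ci in(('top',T,ct),('scene',S,cs)):
    hsv=cv2.cvtColor(im,cv2.COLOR_RGB2HSV)
    for c,(l,h) in hue.items():
        m=cv2.inRange(hsv,(l,130,60),(h,255,255))
        x0,y0,x1,y1=(130,100,300,180) if nm=='top' else (325,125,400,225)
        k=np.zeros_like(m);k[y0:y1,x0:x1]=m[y0:y1,x0:x1]
        v=hsv[:,:,2][k>0]; t,_=cv2.threshold(v.reshape(-1,1),0,255,cv2.THRESH_OTSU)
        b=((k>0)&(hsv[:,:,2]>t)).astype(np.uint8)
        b=cv2.morphologyEx(b,cv2.MORPH_CLOSE,np.ones((5,5)))
        n,lab,st,ce=cv2.connectedComponentsWithStats(b);i=1+st[1:,4].argmax()
        pts=np.argwhere(lab==i)[:,::-1]
        w=plane(ci,pts,.105)[:,:2]
        r=cv2.minAreaRect((w*1000).astype(np.float32))
        print(nm,c,t,ce[i].round(1),st[i,4],'mean',w.mean(0).round(4),'rect',np.round(r[0],1),np.round(r[1],1),round(r[2],1))
# tray
hsv=cv2.cvtColor(T,cv2.COLOR_RGB2HSV)
for nm,im,ci,(x0,y0,x1,y1) in(('top',T,ct,(325,120,430,240)),('scene',S,cs,(215,230,330,335))):
    hsv=cv2.cvtColor(im,cv2.COLOR_RGB2HSV)
    m=cv2.inRange(hsv,(0,0,120),(180,60,255));k=np.zeros_like(m);k[y0:y1,x0:x1]=m[y0:y1,x0:x1]
    c=max(cv2.findContours(k,0,1)[0],key=cv2.contourArea).reshape(-1,2)
    r=cv2.minAreaRect((plane(ci,c,.016)[:,:2]*1000).astype(np.float32));print(nm,'tray',r)
# dock top
a=T[100:190,130:310];b=S[120:250,320:400]
cv2.imwrite('pics/crop1.png',np.vstack([cv2.resize(a,(720,360),interpolation=2)])[:,:,::-1])
E
```

```text
top orange 184.0 [162.6 145.4] 518 mean [0.5859 0.2024] rect [586.2 202.4] [45.  34.7] 8.1
top blue 173.0 [215.3 136.9] 511 mean [0.6004 0.1135] rect [600.5 113.7] [44.6 34.4] 8.9
top green 135.0 [267.5 128.8] 476 mean [0.6146 0.0255] rect [614.8  24.8] [45.2 33. ] 8.1
scene orange 200.0 [377.8 141.9] 206 mean [0.5838 0.2021] rect [583.8 202.3] [43.9 33.7] 9.0
scene blue 166.0 [365.9 169.4] 231 mean [0.5986 0.1129] rect [598.3 113.1] [42.9 34. ] 9.0
scene green 127.0 [352.9 199.5] 245 mean [0.6132 0.0239] rect [613.3  23.8] [41.9 32.5] 9.5
top tray ((547.3941650390625, -180.75762939453125), (134.316162109375, 164.82102966308594), 71.90597534179688)
scene tray ((547.3597412109375, -184.43392944335938), (135.85498046875, 167.84812927246094), 71.79991149902344)
```

View pics/crop1.png

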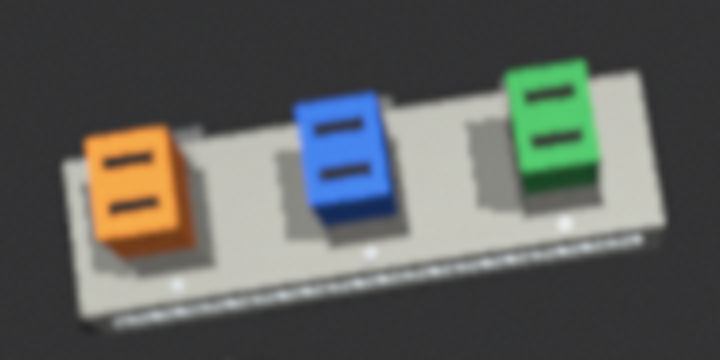

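The crop confirms it. The orange cap is in the end bay of the dock, with its top face at about crop (133,180), i.e. full image (163,145). The measured size is 45x35 mm and the bay spacing is 90 mm. Its pose is (0.585, 0.202) with yaw 9°. I'll grip across x, which puts the tool yaw at 99°.

Call:
servo_tool:
  series: "0.619 -0.608 -0.01 0 0 -83 0;0.619 -0.608 -0.01 0 0 -83 0;0.619 -0.608 -0.01 0 0 -83 0;0.619 -0.608 -0.01 0 0 -83 0;0.619 -0.608 -0.01 0 0 -83 0"
  squeeze: 60

```text
clock: 0.6
position: [0.2819, -0.3333, 0.2339]
ee_rot: [-0.0, 0.869, 0.494, 0.0]
contact_force: [0.4, -0.3, 0.4]
width: 0.085
gripper_force: 0.0
```

```bash
cat > to.py <<'E'
import sys
from h import *
s=manip.get_state();p=np.array(s['position']);M=rot(s['ee_rot'])
x,y,z,yaw=map(float,sys.argv[1:5]);a=np.radians(yaw);c,n=np.cos(a),np.sin(a)
G=np.array([[c,n,0],[n,-c,0],[0,0,-1]])
print('t',s['clock'],'p',p.round(4),'yaw',np.degrees(np.arctan2(M[1,0],M[0,0])).round(2),'q',np.round(s['qpos'],2),'F',np.round(s['contact_force'],1),'w',round(s['width'],4))
print('d',(M.T@(np.array([x,y,z])-p)).round(4),'r',np.degrees(R.from_matrix(M.T@G).as_rotvec()).round(2))
E
python3 to.py 0.585 0.2022 0.20 99.2
```

```text
t 0.6 p [ 0.2819 -0.3333  0.2339] yaw 59.24 q [-1.03  0.06  1.77  0.    1.31 -0.49] F [ 0.4 -0.3  0.4] w 0.085
d [ 0.6152 -0.0134  0.0342] r [ 0.000e+00 -3.000e-02 -3.996e+01]
```

Call:
servo_tool:
  series: "0.616 -0.012 0.015 0 0 -40 0;0.616 -0.012 0.015 0 0 -40 0;0.616 -0.012 0.015 0 0 -40 0;0.616 -0.012 0.015 0 0 -40 0;0.616 -0.012 0.015 0 0 -40 0"

```text
clock: 1.1
position: [0.4066, -0.1168, 0.228]
ee_rot: [0.0, 0.648, 0.762, -0.0]
contact_force: [1.0, -0.7, -0.0]
width: 0.0855
gripper_force: 0.0
```

```bash
python3 to.py 0.585 0.2022 0.21 99.2
```

```text
t 1.1 p [ 0.4066 -0.1168  0.228 ] yaw 99.21 q [-0.44  0.05  1.8  -0.    1.29 -0.61] F [ 1.  -0.7 -0. ] w 0.0855
d [0.2863 0.2272 0.0179] r [0.01 0.02 0.01]
```

Call:
servo_tool:
  series: "0.286 0.227 0.01 0 0 0 0;0.286 0.227 0.01 0 0 0 0;0.286 0.227 0.01 0 0 0 0;0.286 0.227 0.01 0 0 0 0;0.286 0.227 0.01 0 0 0 0"

```text
clock: 1.6
position: [0.5296, 0.1008, 0.2208]
ee_rot: [-0.0, 0.65, 0.76, -0.0]
contact_force: [0.9, -0.3, 0.6]
width: 0.0853
gripper_force: 0.0
```

```bash
python3 to.py 0.585 0.2022 0.21 99.2
```

```text
t 1.6 p [0.5296 0.1008 0.2208] yaw 98.98 q [ 0.06  0.23  1.6  -0.    1.32 -0.1 ] F [ 0.9 -0.3  0.6] w 0.0853
d [0.0915 0.0705 0.0108] r [-0.03  0.02 -0.22]
```

Call:
servo_tool:
  series: "0.091 0.07 0.01 0 0 0 0;0.091 0.07 0.01 0 0 0 0;0.091 0.07 0.01 0 0 0 0;0.091 0.07 0.01 0 0 0 0;0.091 0.07 0.01 0 0 0 0"

```text
clock: 2.1
position: [0.5834, 0.1987, 0.2106]
ee_rot: [-0.0, 0.65, 0.76, -0.001]
contact_force: [-0.3, 0.7, 0.1]
width: 0.0853
gripper_force: 0.0
```

```bash
python3 to.py 0.585 0.2022 0.069 99.2; python3 - <<'E'
from h import *
ci=eyes.camera_info('wrist');im=eyes.get_image('wrist');cv2.imwrite('pics/w1.png',im[:,:,::-1])
hsv=cv2.cvtColor(im,cv2.COLOR_RGB2HSV)
b=cv2.inRange(hsv,(6,130,60),(20,255,255));v=hsv[:,:,2][b>0];t,_=cv2.threshold(v.reshape(-1,1),0,255,8)
for th in(0,t):
    k=((b>0)&(hsv[:,:,2]>th)).astype(np.uint8);k=cv2.morphologyEx(k,3,np.ones((9,9)))
    n,l,s,c=cv2.connectedComponentsWithStats(k);i=1+s[1:,4].argmax()
    w=plane(ci,np.argwhere(l==i)[:,::-1],.105)[:,:2]
    print(th,c[i],s[i],w.mean(0),cv2.minAreaRect((w*1000).astype(np.float32)))
E
```

```text
t 2.1 p [0.5834 0.1987 0.2106] yaw 98.96 q [ 0.22  0.35  1.45 -0.    1.35  0.06] F [-0.3  0.7  0.1] w 0.0853
d [0.0034 0.0025 0.1416] r [-0.13  0.07 -0.24]
0 [108.3990878  407.71607754] [ 86 392  43  28 877] [ 0.434386   -0.06527384] ((430.35125732421875, -62.72064971923828), (49.38780975341797, 41.16002655029297), 8.444732666015625)
145.0 [106.1751938  410.65116279] [ 86 395  43  25 645] [ 0.43187162 -0.07017359] ((435.3453369140625, -73.75394439697266), (41.78413772583008, 41.35398483276367), 70.77851867675781)
```

View pics/w1.png

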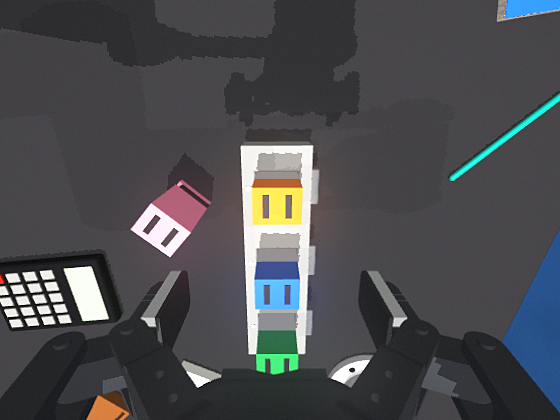

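The wrist view shows the dock end-on. The target's top face, overexposed to yellow, is at (277,206), with blue at (277,293) and pink at (170,225). I'll remeasure with the yellow hue.

```bash
python3 - <<'E'
from h import *
ci=eyes.camera_info('wrist');im=cv2.imread('pics/w1.png')[:,:,::-1]
hsv=cv2.cvtColor(np.ascontiguousarray(im),cv2.COLOR_RGB2HSV)
for lo,hi in(((20,100,150),(32,255,255)),((100,110,205),(120,255,255))):
    k=cv2.inRange(hsv,lo,hi);k[:,:240]=0;k[:,320:]=0;k=cv2.morphologyEx(k,3,np.ones((9,9)))
    n,l,s,c=cv2.connectedComponentsWithStats(k);i=1+s[1:,4].argmax()
    w=plane(ci,np.argwhere(l==i)[:,::-1],.105)[:,:2]
    print(c[i],s[i],w.mean(0),cv2.minAreaRect((w*1000).astype(np.float32)))
E
```

```text
[276.74350649 205.84902597] [ 252  188   51   37 1848] [0.58396141 0.20107259] ((584.0103149414062, 200.71026611328125), (43.758216857910156, 33.23948287963867), 8.99732780456543)
[276.7810219 293.8379562] [ 255  279   45   31 1370] [0.59835184 0.11196882] ((598.4073486328125, 111.58087921142578), (43.175140380859375, 34.21808624267578), 9.037668228149414)
```

Call:
servo_tool:
  series: "0.0026 0.0015 0.04 0 0 0 0;0.0026 0.0015 0.08 0 0 0 0;0.0026 0.0015 0.115 0 0 0 0;0.0026 0.0015 0.14 0 0 0 0;0.0026 0.0015 0.14 0 0 0 0"

```text
clock: 2.65
position: [0.5818, 0.1997, 0.0682]
ee_rot: [-0.002, 0.651, 0.759, -0.004]
contact_force: [-0.9, 0.7, -0.1]
width: 0.0851
gripper_force: 0.0
```

Call:
servo_tool:
  series: "0 0 0 0 0 0 0.7;0 0 0 0 0 0 0.7;0 0 0 0 0 0 0.7;0 0 0 0 0 0 0.7;0 0 0 0 0 0 0.7"
  squeeze: 60

```text
clock: 3.15
position: [0.5864, 0.2023, 0.0736]
ee_rot: [0.001, 0.65, 0.76, 0.001]
contact_force: [-1.4, -1.2, 5.8]
width: 0.0433
gripper_force: 61.4
```

Call:
servo_tool:
  series: "0 0 -0.004 0 0 0 0.7;0 0 -0.008 0 0 0 0.7;0 0 -0.012 0 0 0 0.7;0 0 -0.017 0 0 0 0.7;0 0 -0.022 0 0 0 0.7"

```text
clock: 3.65
position: [0.5854, 0.2024, 0.0934]
ee_rot: [-0.0, 0.65, 0.76, -0.0]
contact_force: [1.6, 0.7, -4.0]
width: 0.0432
gripper_force: 64.3
```

Call:
servo_tool:
  series: "0 0 -0.006 0 0 0 0.7;0 0 -0.014 0 0 0 0.7;0 0 -0.024 0 0 0 0.7;0 0 -0.034 0 0 0 0.7;0 0 -0.044 0 0 0 0.7"

```text
clock: 4.15
position: [0.5852, 0.2024, 0.1387]
ee_rot: [0.0, 0.65, 0.76, 0.0]
contact_force: [0.2, -0.6, -2.4]
width: 0.0434
gripper_force: 64.8
```

Call:
servo_tool:
  series: "0 0 -0.03 0 0 0 0.7;0 0 -0.07 0 0 0 0.7;0 0 -0.09 0 0 0 0.7;0 0 -0.09 0 0 0 0.7;0 0 -0.09 0 0 0 0.7"

```text
clock: 4.65
position: [0.5849, 0.2022, 0.2272]
ee_rot: [-0.0, 0.65, 0.76, -0.0]
contact_force: [-0.3, -0.5, -2.1]
width: 0.043
gripper_force: 64.9
```

```bash
python3 to.py 0.547 -0.183 0.225 72; python3 - <<'E'
from h import *
im=eyes.get_image('scene');cv2.imwrite('pics/s2.png',cv2.resize(im[60:260,260:460],(600,600),interpolation=2)[:,:,::-1])
E
```

```text
t 4.65 p [0.5849 0.2022 0.2272] yaw 98.95 q [ 0.22  0.34  1.41 -0.    1.38  0.06] F [-0.3 -0.5 -2.1] w 0.043
d [-0.3747 -0.0973  0.0023] r [-1.000e-02  1.000e-02  2.695e+01]
```

View pics/s2.png

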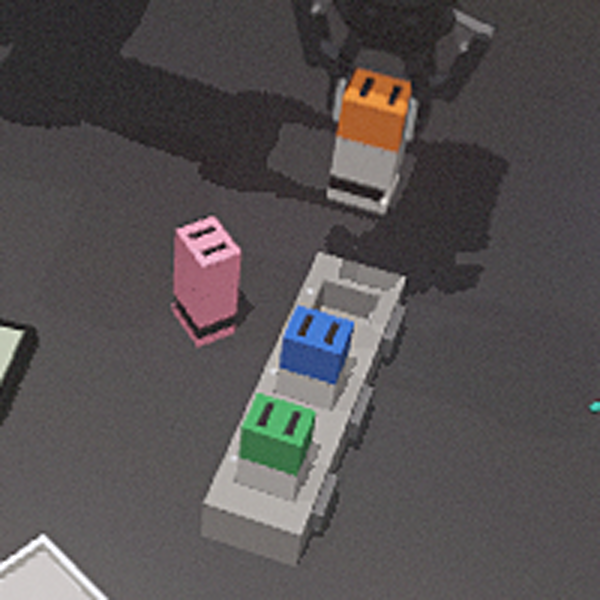

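The orange pack is out and upright in the jaws (crop (370,140)). Its bay is empty, and blue and green are still seated. Next I carry it to the tray.

Call:
servo_tool:
  series: "-0.1 -0.026 0 0 0 27 0.7;-0.15 -0.039 0 0 0 27 0.7;-0.2 -0.052 0 0 0 27 0.7;-0.24 -0.062 0 0 0 27 0.7;-0.28 -0.073 0 0 0 27 0.7"

```text
clock: 5.2
position: [0.5591, -0.048, 0.2251]
ee_rot: [-0.001, 0.809, 0.587, -0.001]
contact_force: [0.4, 0.2, -0.6]
width: 0.0434
gripper_force: 64.9
```

```bash
python3 to.py 0.547 -0.183 0.14 72
```

```text
t 5.2 p [ 0.5591 -0.048   0.2251] yaw 71.95 q [-0.21  0.26  1.54 -0.    1.34  0.11] F [ 0.4  0.2 -0.6] w 0.0434
d [-0.1321  0.0306  0.085 ] r [-0.23  0.03 -0.05]
```

Call:
servo_tool:
  series: "-0.04 0.009 0 0 0 0 0.7;-0.08 0.018 0 0 0 0 0.7;-0.115 0.026 0.02 0 0 0 0.7;-0.132 0.0305 0.05 0 0 0 0.7;-0.132 0.0305 0.08 0 0 0 0.7"

```text
clock: 5.7
position: [0.5477, -0.1841, 0.1446]
ee_rot: [-0.0, 0.81, 0.586, -0.001]
contact_force: [-0.4, 0.7, -2.5]
width: 0.0432
gripper_force: 64.9
```

Call:
servo_tool:
  series: "0 0 0.01 0 0 0 0.7;0 0 0.02 0 0 0 0.7;0 0 0.03 0 0 0 0.7;0 0 0.035 0 0 0 0.7;0 0 0.035 0 0 0 0.7"

```text
clock: 6.2
position: [0.5489, -0.1809, 0.1121]
ee_rot: [-0.0, 0.809, 0.588, -0.0]
contact_force: [-0.5, 0.2, -0.7]
width: 0.0434
gripper_force: 64.8
```

```bash
python3 to.py 0.547 -0.183 0.067 72; python3 - <<'E'
from h import *
im=eyes.get_image('scene');cv2.imwrite('pics/s3.png',cv2.resize(im[180:340,200:360],(600,600),interpolation=2)[:,:,::-1])
E
```

```text
t 6.2 p [ 0.5489 -0.1809  0.1121] yaw 71.99 q [-0.44  0.37  1.68 -0.    1.09 -0.12] F [-0.5  0.2 -0.7] w 0.0434
d [-0.0026 -0.0012  0.0451] r [-0.02  0.   -0.01]
```

View pics/s3.png

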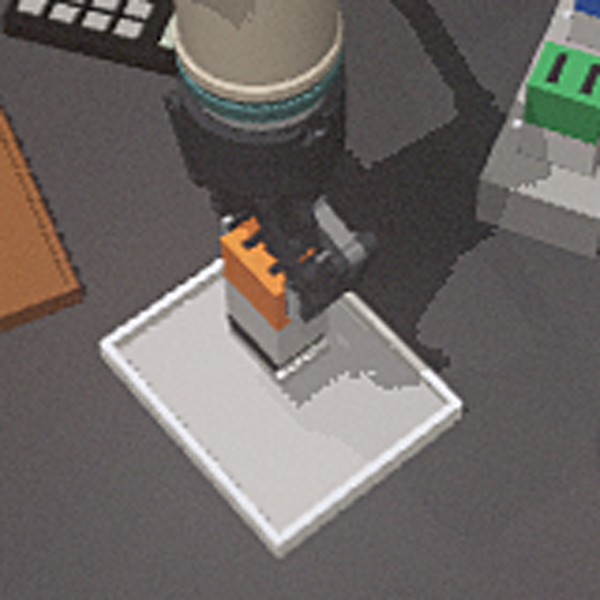

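The pack is upright over the tray interior, with its bottom corner at crop (280,375). Next I lower it to contact.

Call:
servo_tool:
  series: "0 0 0.014 0 0 0 0.7;0 0 0.026 0 0 0 0.7;0 0 0.034 0 0 0 0.7;0 0 0.038 0 0 0 0.7;0 0 0.038 0 0 0 0.7"

```text
clock: 6.75
position: [0.5486, -0.1813, 0.0737]
ee_rot: [-0.0, 0.809, 0.587, -0.0]
contact_force: [-0.3, -1.1, -1.5]
width: 0.0431
gripper_force: 64.8
```

Call:
servo_tool:
  series: "0 0 0.001 0 0 0 0.7;0 0 0.002 0 0 0 0.7;0 0 0.003 0 0 0 0.7;0 0 0.003 0 0 0 0.7;0 0 0.003 0 0 0 0.7"

```text
clock: 7.25
position: [0.5489, -0.1814, 0.0714]
ee_rot: [0.0, 0.809, 0.587, 0.0]
contact_force: [-0.0, 0.2, -1.4]
width: 0.0431
gripper_force: 64.8
```

Call:
servo_tool:
  series: "0 0 0.001 0 0 0 0.7;0 0 0.002 0 0 0 0.7;0 0 0.002 0 0 0 0.7;0 0 0.002 0 0 0 0.7"

```text
clock: 7.65
position: [0.5489, -0.1814, 0.0692]
ee_rot: [-0.0, 0.809, 0.587, -0.0]
contact_force: [-0.6, 0.8, -1.2]
width: 0.0428
gripper_force: 64.8
```

Call:
servo_tool:
  series: "0 0 0.001 0 0 0 0.7;0 0 0.001 0 0 0 0.7;0 0 0.001 0 0 0 0.7"

```text
clock: 7.95
position: [0.549, -0.1815, 0.0687]
ee_rot: [0.0, 0.809, 0.587, 0.0]
contact_force: [-1.1, 0.1, 2.8]
width: 0.0432
gripper_force: 65.2
```

Call:
servo_tool:
  series: "0 0 0.0006 0 0 0 0.7;0 0 0.0006 0 0 0 0.7;0 0 0.0006 0 0 0 0.7"

```text
clock: 8.25
position: [0.549, -0.1815, 0.0686]
ee_rot: [0.0, 0.809, 0.587, 0.0]
contact_force: [-2.8, 0.8, 6.7]
width: 0.043
gripper_force: 65.9
```

The pack is resting on the tray floor: contact force is +6.7 N and z has stopped dropping. I'll release it.

Call:
servo_tool:
  series: "0 0 0 0 0 0 0.4;0 0 0 0 0 0 0.3;0 0 0 0 0 0 0.1;0 0 0 0 0 0 0;0 0 0 0 0 0 0"

```text
clock: 8.75
position: [0.5489, -0.1814, 0.0675]
ee_rot: [-0.0, 0.809, 0.587, -0.0]
contact_force: [0.6, 0.3, 0.9]
width: 0.0855
gripper_force: 0.0
```

Call:
servo_tool:
  series: "0 0 -0.01 0 0 0 0;0 0 -0.03 0 0 0 0;0 0 -0.06 0 0 0 0;0 0 -0.1 0 0 0 0;0 0 -0.14 0 0 0 0"

```text
clock: 9.25
position: [0.5486, -0.1813, 0.2095]
ee_rot: [-0.0, 0.809, 0.587, -0.0]
contact_force: [1.0, -0.3, 0.2]
width: 0.0856
gripper_force: 0.0
```

```bash
python3 - <<'E'
from h import *
a=eyes.get_image('scene');b=eyes.get_image('top')
cv2.imwrite('pics/e.png',np.hstack([cv2.resize(a[110:350,200:420],(400,436)),cv2.resize(b[90:310,140:340+20],(400,400)) if 0 else cv2.resize(b[100:300,140:440],(400,436))])[:,:,::-1])
s=manip.get_state();print(s['position'],s['width'],s['contact_force'],s['clock'])
E
```

```text
[ 0.55238696 -0.18298117  0.21475666] 0.08547675782223467 [ 0.85761247  0.42479877 -0.17885679] 9.35
```

View pics/e.png

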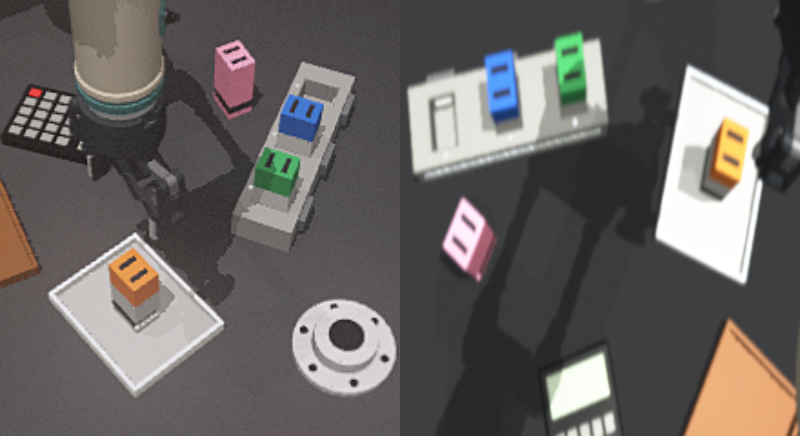

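The pack is standing upright in the white tray (left panel (133,290)). Blue and green are still plugged in, pink is untouched, and the gripper is clear of everything.

```bash
python3 -c "
from rig import manip
print(manip.sign_off())"
```

```text
the job is handed in; nothing more can be done
None
```

The orange-capped pack is out of the dock and standing upright on the white tray's floor, the blue and green packs are still plugged in, and the job was handed in at about 9.4 s on the robot's clock.

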